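# Set the courier colour wheel to green and lock it home

### The arm

A 7-joint arm with a two-finger parallel gripper is mounted at the origin on a cart in front of the work surface, level with it; the furniture and walls round the work are solid. World frame = base frame: x ahead of the robot, y to its left, z up, the work surface at z = 0. Lengths are in mm, angles in rad, forces in N, time in s.
With the tool pointing down it reaches from about 425 to 950 mm from the base axis. Payload 16.7 kg.
Tool frame: the origin (TCP) lies between the finger pads, 19 mm behind the fingertips; this is the grasp point; z points along the fingers, y is the line along which they close (so a half turn about z gives the same grasp; the last joint's range is limited). The gripper opens to 94 mm and grips with 3 to 60 N. Pads are 16 mm wide; open, the fingers measure 119 mm over their backs; the gripper's body (75 mm by 177 mm) begins 78 mm behind the grasp point.
Start: joints at [-1.409, 0.426, 0.074, 1.606, -0.034, 1.111, -0.067], TCP at [207.076, 642.414, 224.267] pointing down, gripper open.
Joint ranges: [-2.85, 2.85], [-0.5, 2.14], [-1.23, 1.37], [0.21, 2.46], [-1.02, 4.16], [0.16, 2.05], [-2.73, 2.73]. Speed limits (rad/s): [1.89, 1.89, 2.39, 2.39, 3.01, 3.01, 3.01].

### API

Orientations are given as a unit quaternion [x, y, z, w].
In Python, from workcell import observe, read_camera, camera_info, finish_job gives the robot as it stands.
- The arm moves only by the shell command python3 -m pendant [OPENING] [FORCE], which reads ROWS from standard input. ROWS is one flat JSON list of numbers that holds 1 to 8 rows one after another, with no inner brackets; each row has 6 numbers: dx, dy, dz in parts of the range, where 1.0 means 400 mm, then a rotation vector rx, ry, rz in parts of the range, where 1.0 means 2 rad; each row shifts and turns the commanded pose from where the row before left it, along the tool's axes as they then stand; what a row does not reach is not made up. A row lasts 1/12 s, in which the tool goes at most 41.7 mm and 0.125 rad, less where a joint would pass 70% of its speed; a pose out of reach is approached as far as the arm can. OPENING is the finger opening in mm, set as the command begins (- or left out keeps the last). The fingers move at their own pace and stop on an object; FORCE is the grip in N (left out, the last holds). Time passes only in rows, so rows that do not move let the fingers close. It prints the time, the measured TCP pose, the force, the opening and the grip force at its end. A shift or turn number past 1, either way, is cut back to 1. Input that does not fit is refused with a message, and nothing moves.
- observe(): the state, without advancing time (a new reading comes with each control period).
- read_camera(name): name is "side" or "top" or "wrist"; returns (picture, depth): 480x640x3 uint8, red, green, blue; 480x640 float32, mm along the optical axis (not along the pixel's ray), 0 where there is no reading.
- camera_info(name): a dict with "fx", "fy", "cx", "cy" (pixels), "k1" (the pictures are not rectified: a ray, as slopes to the right and down, at radius r is drawn at 1 + k1 r^2 times it, then the intrinsics apply), "view" (4x4, takes a point from world to camera coordinates). Camera axes: x right, y up, looking along -z (the intrinsics and any distortion apply to the point x, -y, -z); pixel columns grow to the right and rows downward; lengths in mm; the calibration is good to about 2 mm. A picture is of the moment at which its call begins: read the wrist's pose just before it. camera_info takes no time and is no camera call; for the wrist camera it gives the pose at the moment of the call.
- finish_job(): hands the job in; it is judged then, once.
The state is a dict: "t": time; "qpos": joint angles; "joint_velocities": joint speeds; "tau": joint torques, N m; "eef_pos": TCP position; "orientation": TCP orientation; "wrist_force": force on the tool from outside, world axes, zero at the start; "wrist_torque": the same for the moment, N m; "width": finger opening in mm; "grasp_force": force on a finger pad.
Only numpy, scipy, OpenCV 4.12 (cv2) and the standard library are available. Lean on these libraries where they do the work, as an engineer would, in place of code of your own. Each camera call takes 0.05 s, during which the arm holds its last target. There are 200 camera calls.

### The job

Set the courier wheel on the packing table to green: turn it by its black knob until the green sector shows in the hood's window, then lock it by pressing it down gently and turning it a little either way under light pressure, until it drops over its sprung index pin and goes fully home. Never force it down on the pin or hard sideways against it. Let go of the knob at the end and leave the small carton, the glue stick and the clip box where they stand.

Things in the scene. Friction and masses are not known exactly. Their poses are not given: they have to be found in the camera images.
- selector: The wheel's grey housing, 220 x 220 x 16 mm, screwed to the table. Origin: centre of its underside, on the wheel's axis; its z is up and its -x side carries the hood with the window. Only the hood (top 50 mm above the table) and the knob stand higher than the wheel.
- window (a point): Middle of the window, 80 mm from the axis along the housing's -x, 50 mm above the table. Opening: 20 mm radially, 15 degrees either side; a white tick on the hood's outer edge marks its middle. The black hood is a ring sector 64 to 112 mm from the axis, 45 degrees either side of the window's middle, 47 to 50 mm above the table, on two posts.
- shaft (a point): Point on the wheel's axis, 16 mm above the table. Hidden under the wheel, 72 mm from here, stands one sprung steel index pin, 6 mm thick. Its bearing differs from unit to unit, up to 0.20 rad either side of the window's middle, and cannot be seen. The wheel has six notches underneath, one at the middle of each sector, that fit over the pin with 0.023 rad of play to each side.
- wheel_disc: The wheel: a black disc 190 mm across with six painted sectors of 60 degrees (from above, anticlockwise: green, white, red, yellow, blue, grey). Origin on the axis at the disc's top face, 43 mm above the table when raised. Its z is up; its -x points to the middle of green. The paint begins 34 mm from the axis; the knob stands in the middle.
- knob_grip (a point): Point on the axis inside the knob, 21 mm above the disc's top face: a good height for the TCP. The knob is a black bar 50 mm long (along the disc's x), 14 mm wide (along its y), 32 mm high above the disc, with a white line on top towards green. Grip it across the 14 mm; the fingertips may rest on the disc beside it to press it down.
- wheel_turn (a joint): Turn of the wheel in rad, growing anticlockwise from above; 0 when the middle of green is at the window's middle. Starts between 0.75 and 2.4, so green must be brought back clockwise by that much. Stops at -1.2 and 3.0. Friction 0.06 N m. On green it locks at the pin's bearing, between -0.20 and 0.20 (plus the play).
- wheel_press (a joint): How far the wheel is pressed down, m: 0 raised (start), 0.009 fully home. It stays where it is left; friction 5 N. Off a notch it meets the pin at about 0.003; the pin yields 2 mm (4.5 N, rising to 10.5 N) and is then solid. Turned under light pressure, the pin springs into the notch, the push on the fingers drops, and the wheel goes down to 0.009 against friction alone.
- product_box_5: Small white carton, 100 x 50 x 30 mm, loose, a bystander; origin at the centre of its underside.
- glue_stick: Upright glue stick with a red cap, 27 mm across, 98 mm high, loose, a bystander; origin at the centre of its underside.
- clip_box: Dark blue clip box, 40 x 50 x 18 mm, loose, a bystander; origin at the centre of its underside.

How it is judged (in metres and radians):
On the way:
1. green fills the window (within 0.26 rad of its middle) (value of joint wheel_turn between -0.26 and 0.26 rad), for 0.2 s.
At the end, for the whole second after the job is handed in: The wheel is pressed home over its pin (at least 7 of its 9 mm down) with the middle of green within 0.26 rad of the window's middle, and at rest (all of step 1 and value of joint wheel_press above 0.007 m and angular speed of wheel_disc below 0.05 rad/s); the robot touches nothing.
It fails at once if the index pin is pressed or pushed sideways with more than 20 N (contact force between wheel_disc and selector above 20 N).
It fails at once if a loose bystander is moved by more than 25 mm (distance of any of product_box_5, glue_stick, clip_box from where it was at the start of the episode above 0.025 m).
It also fails if it takes over 72 s, if anything falls off the work surface, if the arm or the gripper's body presses on something with over 40 N, if the wrist force passes 120 N, or if a joint passes its speed limit or range.

## Working session

There is one attempt and no reset: what is moved stays moved. The work goes in short steps, Python scripts to look and compute and a shell command to move; the robot and the scene stay as the last step left them, time stands still between calls to the robot, and variables do not carry over. Pictures are saved under pics/ and viewed, at most 10 in all, crops included, and the job is handed in when it is done.

```bash
mkdir -p pics
cat > h.py <<'E'
import numpy as np,cv2
from workcell import observe,read_camera,camera_info
def ray(ci,u,v):
    xd,yd=(u-ci["cx"])/ci["fx"],(v-ci["cy"])/ci["fy"]
    x,y=xd,yd
    for _ in range(20):
        k=1+ci["k1"]*(x*x+y*y); x,y=xd/k,yd/k
    return np.array([x,-y,-1.])
def at_z(ci,u,v,z):
    T=np.linalg.inv(np.array(ci["view"])); d=T[:3,:3]@ray(ci,u,v); o=T[:3,3]
    return o+d*(z-o[2])/d[2]
def at_d(ci,u,v,dep):
    T=np.linalg.inv(np.array(ci["view"])); return T[:3,:3]@(ray(ci,u,v)*dep)+T[:3,3]
E
python3 - <<'E'
from h import *
s=observe();print(s["eef_pos"],s["orientation"],s["t"])
for n in["top","wrist"]:
    ci=camera_info(n);p,d=read_camera(n);cv2.imwrite(f"pics/{n}0.png",p[...,::-1]);np.savez(f"pics/{n}0.npz",d=d,p=p,ci=ci)
E
```

```text
[207.00378951 642.01858164 223.57478892] [ 1.55335491e-01  9.87861561e-01 -6.46979410e-04 -5.54275542e-05] 0.0
```

View pics/top0.png

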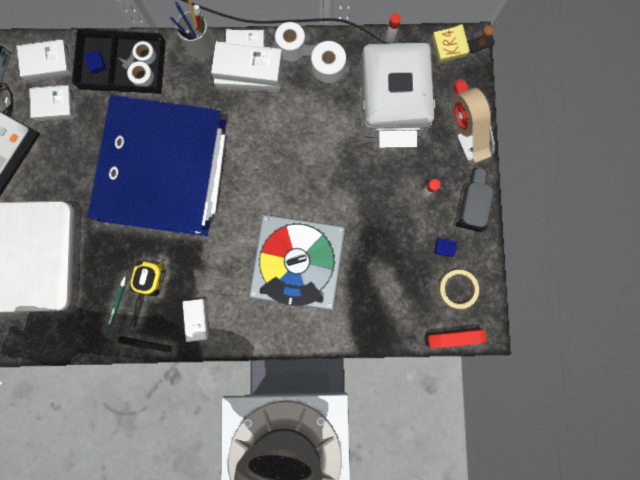

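View pics/wrist0.png

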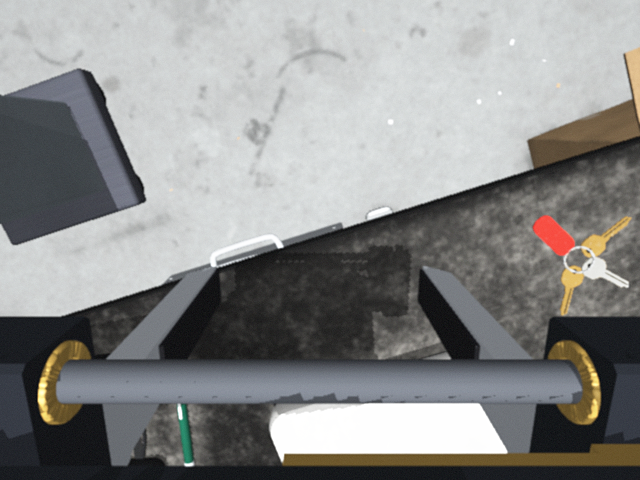

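The top view shows the housing at about (297,262), with the hood on the robot's side and the window near (291,292). The knob's white line points roughly right, towards green at about (322,252). The wrist view does not show the wheel.

Run:
```python
from h import *
z=np.load("pics/top0.npz",allow_pickle=True);p=z["p"];ci=z["ci"].item();d=z["d"]
c=cv2.resize(p[205:315,240:350],None,fx=5,fy=5,interpolation=cv2.INTER_CUBIC);cv2.imwrite("pics/crop.png",c[...,::-1])
for n,u,v,h in[("knob",297,261,75),("green",322,252,43),("win",291,292,50),("base",280,460,0),("carton",195,320,30),("glue",434,185,98),("clip",446,247,18)]:
    print(n,at_z(ci,u,v,h).round(1),at_d(ci,u,v,d[v,u]).round(1))
```

```text
knob [486.2 -41.7  75. ] [486.3 -41.6  73.1]
green [ 510.  -103.5   43. ] [ 509.8 -103.5   45.2]
win [411.1 -24.4  50. ] [411.2 -24.   45. ]
base [-3.3 11.6  0. ] [ 82.7 -11.8 253.5]
carton [346.7 218.2  30. ] [346.8 217.9  31.2]
glue [ 663.5 -379.9   98. ] [ 663.6 -380.    97.7]
clip [ 518.7 -423.7   18. ] [ 518.6 -423.5   18.9]
```

View pics/crop.png

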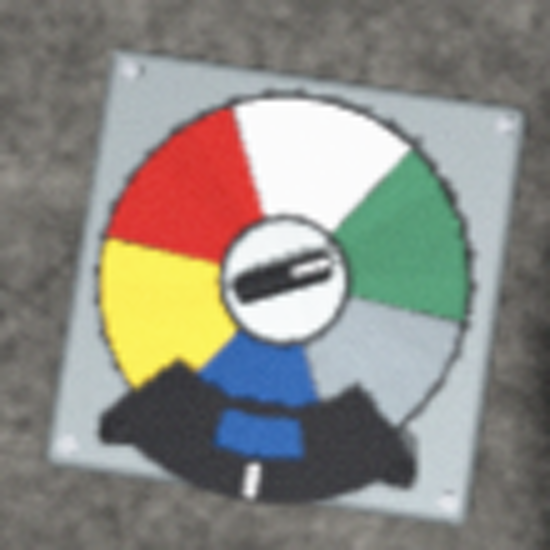

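The enlarged crop shows the housing corners at (113,52), (524,108), (463,520) and (52,462). The tick is at (251,480) and the green rim corners are at (410,150) and (468,320). The knob bar runs from (240,290) to (330,262).

Run:
```python
from h import *
from scipy.spatial.transform import Rotation as R
z=np.load("pics/top0.npz",allow_pickle=True);ci=z["ci"].item()
f=lambda u,v,h:at_z(ci,240+(u+.5)/5-.5,205+(v+.5)/5-.5,h)
C=np.array([f(*q,16) for q in[(113,52),(524,108),(463,520),(52,462)]]);c=C.mean(0);print("centre",c.round(1))
e=(C[0]-C[3])+(C[1]-C[2]);print("housing x bearing",np.arctan2(e[1],e[0]))
t=f(251,480,50)-c;th=np.arctan2(t[1],t[0]);print("tick",th,np.hypot(*t[:2]))
kc=f(285,276,75);print("knob",kc)
for q in[(410,150),(468,320)]:
    a=f(*q,43)-c;print("green",np.arctan2(a[1],a[0]),np.hypot(*a[:2]))
k=f(330,262,75)-f(240,290,75);print("line",np.arctan2(k[1],k[0]))
s=observe();M=R.from_quat(s["orientation"]).as_matrix();print(M.round(3),s["eef_pos"])
```

```text
centre [489.7 -39.3  16. ]
housing x bearing -0.1621163118669384
tick 2.961429236457274 101.33008056232117
knob [489.17473027 -40.74629958  75.        ]
green -0.7817163095068074 90.99331694641221
green -1.8087531501634277 94.15495209612908
line -1.2886043632574098
[[-0.952  0.307 -0.   ]
 [ 0.307  0.952 -0.001]
 [-0.    -0.001 -1.   ]] [206.97567411 642.08918524 223.64826668]
```

Careful with the scale: shifts go in shares of 400 mm and turns go in shares of 2 rad. That gives: -33 mm is -0.0825, -21 mm is -0.0525.

```bash
echo '[-0.0825, -0.0525, 0, 0, 0, 0, -0.0825, -0.0525, 0, 0, 0, 0, -0.0825, -0.0525, 0, 0, 0, 0, -0.0825, -0.0525, 0, 0, 0, 0, -0.0825, -0.0525, 0, 0, 0, 0, -0.0825, -0.0525, 0, 0, 0, 0, -0.0825, -0.0525, 0, 0, 0, 0, -0.0825, -0.0525, 0, 0, 0, 0]' | python3 -m pendant 60; echo '[-0.045, -0.0825, 0, 0, 0, 0, -0.045, -0.0825, 0, 0, 0, 0, -0.045, -0.0825, 0, 0, 0, 0, -0.045, -0.0825, 0, 0, 0, 0, -0.045, -0.0825, 0, 0, 0, 0, -0.045, -0.0825, 0, 0, 0, 0, -0.045, -0.0825, 0, 0, 0, 0, -0.045, -0.0825, 0, 0, 0, 0]' | python3 -m pendant; echo '[-0.045, -0.0825, 0, 0, 0, 0, -0.045, -0.0825, 0, 0, 0, 0, -0.045, -0.0825, 0, 0, 0, 0, -0.045, -0.0825, 0, 0, 0, 0, 0, 0, 0, 0, 0, 0.06, 0, 0, 0, 0, 0, 0.06, 0, 0, 0, 0, 0, 0.06, 0, 0, 0, 0, 0, 0.06]' | python3 -m pendant; echo '[0, 0, 0, 0, 0, 0.06, 0, 0, 0, 0, 0, 0.06, 0, 0, 0, 0, 0, 0.06, 0, 0, 0, 0, 0, 0.06, 0, 0, 0, 0, 0, 0.01, 0, 0, 0, 0, 0, 0, 0, 0, 0, 0, 0, 0]' | python3 -m pendant
cat > w.py <<'E'
from h import *
from scipy.spatial.transform import Rotation as R
def rep(c,knobb):
    s=observe();M=R.from_quat(s["orientation"]).as_matrix()
    d=M.T@(np.array(c)-s["eef_pos"]);yb=np.arctan2(M[1,1],M[0,1])
    print("t",s["t"],"tcp",s["eef_pos"].round(1),"tool delta",d.round(1),"z-rot needed",((yb-knobb-np.pi/2+np.pi/2)%np.pi-np.pi/2).round(3),"tilt",M[:,2].round(4),"q",np.round(s["qpos"],2),"F",np.round(s["wrist_force"],1),"T",np.round(s["wrist_torque"],2))
E
python3 - <<'E'
from w import *
rep([489.4,-40,64],-1.29)
ci=camera_info("wrist");p,d=read_camera("wrist");cv2.imwrite("pics/w1.png",p[...,::-1]);np.savez("pics/w1.npz",d=d,p=p,ci=ci)
E
```

```text
t: 0.77
eef_pos: [407.6, 399.8, 224.2]
orientation: [0.155, 0.988, -0.0, -0.0]
wrist_force: [0.6, 0.9, -0.9]
width: 59.8
grasp_force: 0.0
t: 1.43
eef_pos: [462.6, 104.2, 224.3]
orientation: [0.155, 0.988, 0.0, -0.0]
wrist_force: [1.5, 0.5, -0.3]
width: 60.0
grasp_force: 0.0
t: 2.1
eef_pos: [490.7, -42.0, 224.1]
orientation: [0.389, 0.921, -0.0, -0.0]
wrist_force: [0.6, 0.6, 0.8]
width: 59.8
grasp_force: 0.0
t: 2.68
eef_pos: [490.8, -41.6, 224.2]
orientation: [0.6, 0.8, -0.0, -0.0]
wrist_force: [1.4, 0.8, -0.9]
width: 60.0
grasp_force: 0.0
t 2.6833 tcp [490.8 -41.6 224.2] tool delta [  1.9  -0.9 160.2] z-rot needed 0.002 tilt [-2.e-04 -1.e-04 -1.e+00] q [-0.6   0.13  0.61  2.03 -0.09  1.    0.34] F [ 1.4  0.8 -0.9] T [-0.09 -0.01 -0.01]
```

View pics/w1.png

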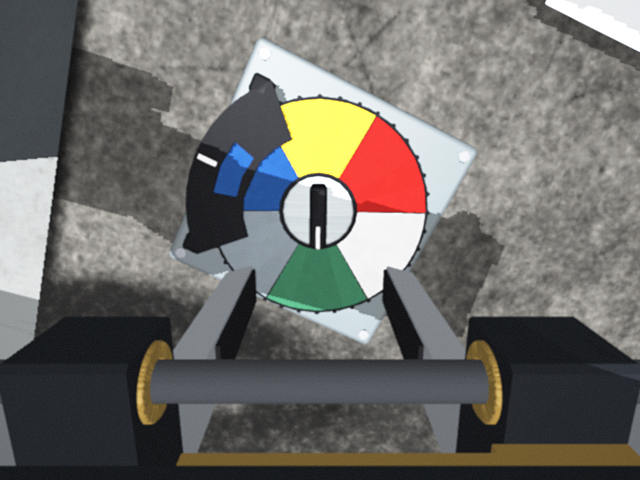

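The wrist view shows the knob bar upright in the picture, from about (318,184) to (318,249), so the gripper is aligned across it. The tick is at (207,159) and the green rim corners are near (268,298) and (367,299).

Run:
```python
from w import *
z=np.load("pics/w1.npz",allow_pickle=True);ci=z["ci"].item()
a,b=at_z(ci,318,249,75),at_z(ci,318,184,75);k=(a+b)/2;print(k,np.hypot(*(a-b)[:2]),np.arctan2(*(a-b)[1::-1]))
c=at_z(ci,318.5,211,43);print("hub",c)
t=at_z(ci,207,159,50)-c;print("tick",np.arctan2(t[1],t[0]),np.hypot(*t[:2]))
rep([k[0],k[1],64],-1.29)
```

```text
[487.57201419 -36.32786566  75.        ] 52.11047614241467 -1.2892453042939354
hub [488.28179508 -37.48587217  43.        ]
tick 2.968556611274382 101.69126476366867
t 2.7333 tcp [490.8 -41.6 224.2] tool delta [  5.9  -1.6 160.2] z-rot needed 0.002 tilt [-1.e-04 -0.e+00 -1.e+00] q [-0.6   0.13  0.61  2.03 -0.09  1.    0.34] F [-1.1 -0.2  0.3] T [-0.03  0.06  0.01]
```

In the tool's units: 40 mm is 0.1, 3.5 mm is 0.0088.

```bash
echo '[0.0088, -0.0025, 0.1, 0, 0, 0, 0, 0, 0.1, 0, 0, 0, 0, 0, 0.1, 0, 0, 0, 0, 0, 0.0625, 0, 0, 0, 0, 0, 0.0325, 0, 0, 0, 0, 0, 0, 0, 0, 0, 0, 0, 0, 0, 0, 0]' | python3 -m pendant 60; echo '[0, 0, 0, 0, 0, 0, 0, 0, 0, 0, 0, 0, 0, 0, 0, 0, 0, 0, 0, 0, 0, 0, 0, 0, 0, 0, 0, 0, 0, 0, 0, 0, 0, 0, 0, 0, 0, 0, 0, 0, 0, 0, 0, 0, 0, 0, 0, 0]' | python3 -m pendant 8 12;  echo '[0, 0, 0, 0, 0, 0, 0, 0, 0, 0, 0, 0, 0, 0, 0, 0, 0, 0, 0, 0, 0, 0, 0, 0]' | python3 -m pendant
python3 -c "
from w import *
rep([489,-38.5,64],-1.29)"
```

```text
t: 3.32
eef_pos: [488.7, -38.9, 66.1]
orientation: [0.601, 0.799, -0.001, -0.0]
wrist_force: [-0.2, 0.9, -0.2]
width: 59.9
grasp_force: 0.0
t: 3.98
eef_pos: [488.9, -38.6, 66.4]
orientation: [0.602, 0.799, 0.0, -0.0]
wrist_force: [-0.9, 1.1, 3.8]
width: 14.0
grasp_force: 12.0
t: 4.32
eef_pos: [489.0, -38.6, 66.4]
orientation: [0.602, 0.799, 0.0, -0.0]
wrist_force: [-2.0, -0.3, 6.3]
width: 13.9
grasp_force: 12.0
t 4.3167 tcp [489.  -38.6  66.4] tool delta [0.1 0.1 2.4] z-rot needed -0.002 tilt [-0.e+00  1.e-04 -1.e+00] q [-0.48  0.39  0.52  2.17 -0.31  0.66  0.53] F [-2.  -0.3  6.3] T [ 0.03  0.44 -0.05]
```

In the tool's units: -0.5 mm is -0.0013, 0.1 rad is 0.05.

```bash
echo '[0, 0, -0.0013, 0, 0, 0.05, 0, 0, -0.0013, 0, 0, 0.05, 0, 0, 0, 0, 0, 0.05, 0, 0, 0, 0, 0, 0.05, 0, 0, 0, 0, 0, 0.05, 0, 0, 0, 0, 0, 0.05, 0, 0, 0, 0, 0, 0.05, 0, 0, 0, 0, 0, 0.05]' | python3 -m pendant; echo '[0, 0, 0, 0, 0, 0.05, 0, 0, 0, 0, 0, 0.05, 0, 0, 0, 0, 0, 0.05, 0, 0, 0, 0, 0, 0.05, 0, 0, 0, 0, 0, 0.05, 0, 0, 0, 0, 0, 0.05, 0, 0, 0, 0, 0, 0.05, 0, 0, 0, 0, 0, 0.05]' | python3 -m pendant; echo '[0, 0, 0, 0, 0, 0.05, 0, 0, 0, 0, 0, 0.05, 0, 0, 0, 0, 0, 0, 0, 0, 0, 0, 0, 0]' | python3 -m pendant
python3 -c "
from w import *
rep([489,-38.5,64],2.975-np.pi)
ci=camera_info('wrist');p,d=read_camera('wrist');cv2.imwrite('pics/w2.png',p[...,::-1])"
```

```text
t: 4.98
eef_pos: [488.6, -38.5, 67.0]
orientation: [0.867, 0.499, -0.0, -0.0]
wrist_force: [-0.9, 1.5, -5.2]
width: 13.9
grasp_force: 12.0
t: 5.65
eef_pos: [488.5, -38.3, 67.0]
orientation: [0.992, 0.122, -0.0, -0.0]
wrist_force: [-2.3, 1.1, -3.1]
width: 13.7
grasp_force: 12.0
t: 5.98
eef_pos: [488.5, -38.3, 67.0]
orientation: [1.0, 0.027, -0.001, 0.0]
wrist_force: [-1.4, 2.1, -3.1]
width: 14.1
grasp_force: 12.0
t 5.9833 tcp [488.5 -38.3  67. ] tool delta [0.5 0.2 3. ] z-rot needed 0.22 tilt [-1.2e-03 -3.0e-04 -1.0e+00] q [-0.83  0.55  0.99  2.19 -0.69  0.76 -0.88] F [-1.4  2.1 -3.1] T [ 0.63  0.67 -0.08]
```

View pics/w2.png

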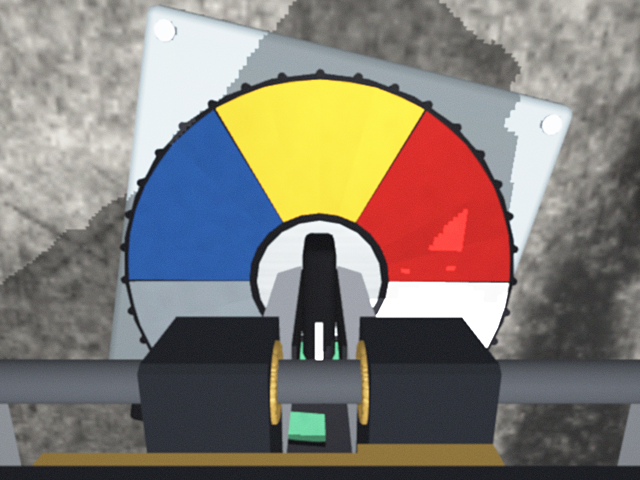

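The picture shows the bar still held straight at (318,300) and green visible through the window at (305,425). The turn is now about +0.22, so I'll start pressing gently.

In the tool's units: 0.5 mm is 0.0013.

```bash
for i in 1; do :; done; echo '[0, 0, 0.0013, 0, 0, 0, 0, 0, 0.0013, 0, 0, 0, 0, 0, 0.0013, 0, 0, 0, 0, 0, 0.0013, 0, 0, 0, 0, 0, 0, 0, 0, 0, 0, 0, 0, 0, 0, 0]' | python3 -m pendant - 20; echo '[0, 0, 0.0013, 0, 0, 0, 0, 0, 0, 0, 0, 0, 0, 0, 0, 0, 0, 0]' | python3 -m pendant; echo '[0, 0, 0.0013, 0, 0, 0, 0, 0, 0, 0, 0, 0, 0, 0, 0, 0, 0, 0]' | python3 -m pendant
```

```text
t: 6.53
eef_pos: [488.6, -38.3, 65.3]
orientation: [1.0, 0.026, -0.0, -0.001]
wrist_force: [-3.8, 3.7, 2.5]
width: 13.6
grasp_force: 20.0
t: 6.78
eef_pos: [488.5, -38.3, 64.8]
orientation: [1.0, 0.026, -0.0, -0.001]
wrist_force: [-4.4, 3.6, 3.8]
width: 14.0
grasp_force: 20.0
t: 7.03
eef_pos: [488.5, -38.3, 64.3]
orientation: [1.0, 0.026, -0.0, -0.001]
wrist_force: [-5.0, 2.8, 2.7]
width: 13.6
grasp_force: 20.0
```

In the tool's units: 0.5 mm is 0.0013.

```bash
echo '[0, 0, 0.0013, 0, 0, 0, 0, 0, 0, 0, 0, 0, 0, 0, 0, 0, 0, 0]' | python3 -m pendant; echo '[0, 0, 0.0013, 0, 0, 0, 0, 0, 0, 0, 0, 0, 0, 0, 0, 0, 0, 0]' | python3 -m pendant;echo '[0, 0, 0.0013, 0, 0, 0, 0, 0, 0, 0, 0, 0, 0, 0, 0, 0, 0, 0]' | python3 -m pendant
```

```text
t: 7.28
eef_pos: [488.6, -38.3, 63.8]
orientation: [1.0, 0.026, -0.0, -0.001]
wrist_force: [-4.9, 3.4, 2.4]
width: 14.0
grasp_force: 20.0
t: 7.53
eef_pos: [488.6, -38.3, 63.3]
orientation: [1.0, 0.026, -0.0, -0.001]
wrist_force: [-4.4, 4.4, 3.9]
width: 14.1
grasp_force: 20.0
t: 7.78
eef_pos: [488.7, -38.3, 62.9]
orientation: [1.0, 0.026, -0.0, -0.001]
wrist_force: [-5.0, 3.6, 5.4]
width: 13.9
grasp_force: 20.0
```

In the tool's units: 0.5 mm is 0.0013.

```bash
echo '[0, 0, 0.0013, 0, 0, 0, 0, 0, 0, 0, 0, 0, 0, 0, 0, 0, 0, 0]' | python3 -m pendant; echo '[0, 0, 0.0013, 0, 0, 0, 0, 0, 0, 0, 0, 0, 0, 0, 0, 0, 0, 0]' | python3 -m pendant
```

```text
t: 8.03
eef_pos: [488.8, -38.4, 62.5]
orientation: [1.0, 0.026, -0.0, -0.001]
wrist_force: [-4.2, 3.7, 6.7]
width: 13.7
grasp_force: 20.0
t: 8.28
eef_pos: [488.9, -38.4, 62.0]
orientation: [1.0, 0.026, -0.0, -0.001]
wrist_force: [-4.2, 3.7, 9.1]
width: 14.0
grasp_force: 20.0
```

```bash
cat > g.py <<'E'
from w import *
import sys
s=observe();M=R.from_quat(s["orientation"]).as_matrix()
a=(np.arctan2(M[1,1],M[0,1])-(2.975-np.pi/2)+np.pi/2)%np.pi-np.pi/2
f,t=s["wrist_force"][2],s["wrist_torque"][2]
print("GUARD turn",round(a,3),"z",round(s["eef_pos"][2],2),"F",np.round(s["wrist_force"],1),"Tz",round(t,3))
sys.exit(f<5.5 or f>14 or abs(t)>0.35)
E
G="python3 g.py"
$G && echo '[0, 0, 0, 0, 0, 0.0075, 0, 0, 0, 0, 0, 0.0075, 0, 0, 0, 0, 0, 0, 0, 0, 0, 0, 0, 0]' | python3 -m pendant >/dev/null && $G && echo '[0, 0, 0, 0, 0, 0.0075, 0, 0, 0, 0, 0, 0.0075, 0, 0, 0, 0, 0, 0, 0, 0, 0, 0, 0, 0]' | python3 -m pendant >/dev/null && $G && echo '[0, 0, 0, 0, 0, 0.0075, 0, 0, 0, 0, 0, 0.0075, 0, 0, 0, 0, 0, 0, 0, 0, 0, 0, 0, 0]' | python3 -m pendant >/dev/null && $G
```

```text
GUARD turn 0.218 z 62.04 F [-4.2  3.7  9.1] Tz -0.041False
```

In the tool's units: 0.015 rad is 0.0075.

```bash
sed -i 's/sys.exit(\(.*\))$/sys.exit(int(\1))/' g.py
G="python3 g.py"
$G && echo '[0, 0, 0, 0, 0, 0.0075, 0, 0, 0, 0, 0, 0.0075, 0, 0, 0, 0, 0, 0, 0, 0, 0, 0, 0, 0]' | python3 -m pendant >/dev/null && $G && echo '[0, 0, 0, 0, 0, 0.0075, 0, 0, 0, 0, 0, 0.0075, 0, 0, 0, 0, 0, 0, 0, 0, 0, 0, 0, 0]' | python3 -m pendant >/dev/null && $G && echo '[0, 0, 0, 0, 0, 0.0075, 0, 0, 0, 0, 0, 0.0075, 0, 0, 0, 0, 0, 0, 0, 0, 0, 0, 0, 0]' | python3 -m pendant >/dev/null && $G
```

```text
GUARD turn 0.218 z 62.04 F [-4.2  3.7  9.1] Tz -0.041
GUARD turn 0.189 z 62.05 F [-4.9  3.4  8.8] Tz 0.232
GUARD turn 0.159 z 62.04 F [-4.7  2.2  8.8] Tz 0.206
GUARD turn 0.129 z 62.03 F [-4.5  2.   7.9] Tz 0.242
```

In the tool's units: 0.015 rad is 0.0075.

```bash
G="python3 g.py"
echo '[0, 0, 0, 0, 0, 0.0075, 0, 0, 0, 0, 0, 0.0075, 0, 0, 0, 0, 0, 0, 0, 0, 0, 0, 0, 0]' | python3 -m pendant >/dev/null && $G && echo '[0, 0, 0, 0, 0, 0.0075, 0, 0, 0, 0, 0, 0.0075, 0, 0, 0, 0, 0, 0, 0, 0, 0, 0, 0, 0]' | python3 -m pendant >/dev/null && $G && echo '[0, 0, 0, 0, 0, 0.0075, 0, 0, 0, 0, 0, 0.0075, 0, 0, 0, 0, 0, 0, 0, 0, 0, 0, 0, 0]' | python3 -m pendant >/dev/null && $G && echo '[0, 0, 0, 0, 0, 0.0075, 0, 0, 0, 0, 0, 0.0075, 0, 0, 0, 0, 0, 0, 0, 0, 0, 0, 0, 0]' | python3 -m pendant >/dev/null && $G
```

```text
GUARD turn 0.099 z 62.04 F [-4.   2.7  8.2] Tz 0.237
GUARD turn 0.069 z 62.04 F [-4.3  2.8  9.5] Tz 0.248
GUARD turn 0.039 z 62.03 F [-4.8  2.3  8.3] Tz 0.214
GUARD turn 0.009 z 62.04 F [-4.1  4.   9.5] Tz 0.205
```

In the tool's units: 0.015 rad is 0.0075.

```bash
G="python3 g.py"
echo '[0, 0, 0, 0, 0, 0.0075, 0, 0, 0, 0, 0, 0.0075, 0, 0, 0, 0, 0, 0, 0, 0, 0, 0, 0, 0]' | python3 -m pendant >/dev/null && $G && echo '[0, 0, 0, 0, 0, 0.0075, 0, 0, 0, 0, 0, 0.0075, 0, 0, 0, 0, 0, 0, 0, 0, 0, 0, 0, 0]' | python3 -m pendant >/dev/null && $G && echo '[0, 0, 0, 0, 0, 0.0075, 0, 0, 0, 0, 0, 0.0075, 0, 0, 0, 0, 0, 0, 0, 0, 0, 0, 0, 0]' | python3 -m pendant >/dev/null && $G && echo '[0, 0, 0, 0, 0, 0.0075, 0, 0, 0, 0, 0, 0.0075, 0, 0, 0, 0, 0, 0, 0, 0, 0, 0, 0, 0]' | python3 -m pendant >/dev/null && $G
```

```text
GUARD turn -0.021 z 62.05 F [-3.3  3.7  9.3] Tz 0.205
GUARD turn -0.051 z 62.03 F [-4.1  3.   9.1] Tz 0.166
GUARD turn -0.081 z 61.92 F [-4.   4.2  4.9] Tz 0.055
```

The push dropped at about -0.08, so the pin is in the notch. Next I press it home in small steps.

In the tool's units: 0.5 mm is 0.0013.

```bash
echo '[0, 0, 0.0013, 0, 0, 0, 0, 0, 0, 0, 0, 0, 0, 0, 0, 0, 0, 0]' | python3 -m pendant >/dev/null; python3 g.py; echo '[0, 0, 0.0013, 0, 0, 0, 0, 0, 0, 0, 0, 0, 0, 0, 0, 0, 0, 0]' | python3 -m pendant>/dev/null; python3 g.py
```

```text
GUARD turn -0.081 z 61.35 F [-4.   4.2  3.6] Tz 0.013
GUARD turn -0.081 z 60.86 F [-4.2  4.   3.6] Tz 0.063
```

In the tool's units: 0.5 mm is 0.0013.

```bash
sed -i 's/f<5.5 or f>14/f>10/' g.py; G="python3 g.py"
echo '[0, 0, 0.0013, 0, 0, 0, 0, 0, 0.0013, 0, 0, 0, 0, 0, 0, 0, 0, 0]' | python3 -m pendant >/dev/null; $G && echo '[0, 0, 0.0013, 0, 0, 0, 0, 0, 0.0013, 0, 0, 0, 0, 0, 0, 0, 0, 0]' | python3 -m pendant >/dev/null && $G && echo '[0, 0, 0.0013, 0, 0, 0, 0, 0, 0, 0, 0, 0, 0, 0, 0, 0, 0, 0]' | python3 -m pendant >/dev/null && $G && echo '[0, 0, 0.0013, 0, 0, 0, 0, 0, 0, 0, 0, 0, 0, 0, 0, 0, 0, 0]' | python3 -m pendant >/dev/null && $G  && echo '[0, 0, 0.0013, 0, 0, 0, 0, 0, 0, 0, 0, 0, 0, 0, 0, 0, 0, 0]' | python3 -m pendant >/dev/null && $G && echo '[0, 0, 0.0013, 0, 0, 0, 0, 0, 0, 0, 0, 0, 0, 0, 0, 0, 0, 0]' | python3 -m pendant >/dev/null && $G
```

```text
GUARD turn -0.081 z 59.84 F [-4.   3.6  2.7] Tz 0.007
GUARD turn -0.081 z 58.83 F [-3.4  3.4  2.8] Tz 0.034
GUARD turn -0.081 z 58.33 F [-4.6  4.3  3.4] Tz -0.018
GUARD turn -0.081 z 57.85 F [-3.1  3.4  3.4] Tz -0.009
GUARD turn -0.081 z 57.63 F [-6.5  4.6 14. ] Tz -0.002
```

In the tool's units: -0.3 mm is -0.0008.

```bash
echo '[0, 0, -0.0008, 0, 0, 0, 0, 0, 0, 0, 0, 0]' | python3 -m pendant >/dev/null; python3 g.py; echo '[0, 0, 0, 0, 0, 0, 0, 0, 0, 0, 0, 0, 0, 0, 0, 0, 0, 0, 0, 0, 0, 0, 0, 0, 0, 0, 0, 0, 0, 0, 0, 0, 0, 0, 0, 0]' | python3 -m pendant 40; echo '[0, 0, -0.0125, 0, 0, 0, 0, 0, -0.0375, 0, 0, 0, 0, 0, -0.075, 0, 0, 0, 0, 0, -0.1, 0, 0, 0, 0, 0, -0.1, 0, 0, 0, 0, 0, -0.075, 0, 0, 0, 0, 0, 0, 0, 0, 0, 0, 0, 0, 0, 0, 0]' | python3 -m pendant
python3 - <<'E'
from w import *
ci=camera_info("wrist");p,d=read_camera("wrist");cv2.imwrite("pics/w3.png",p[...,::-1]);np.savez("pics/w3.npz",d=d,ci=ci)
for u,v in[(440,190),(200,190),(320,130),(430,240),(210,240)]:
    print(u,v,p[v,u],at_d(ci,u,v,d[v,u]).round(1))
E
```

```text
GUARD turn -0.081 z 57.76 F [-4.7  4.2  7.6] Tz 0.03
t: 14.03
eef_pos: [489.0, -38.7, 57.6]
orientation: [0.992, -0.125, 0.0, 0.0]
wrist_force: [0.0, -0.5, -0.9]
width: 39.9
grasp_force: 0.0
t: 14.7
eef_pos: [489.7, -38.0, 218.9]
orientation: [0.992, -0.124, 0.001, -0.002]
wrist_force: [-0.5, 1.1, -0.3]
width: 39.5
grasp_force: 0.0
440 190 [134 135 128] [ 4.775e+02 -1.519e+02  4.000e-01]
200 190 [194 207 214] [534.4  63.5  14.4]
320 130 [251 236  74] [558.6 -55.6  35.9]
430 240 [240 246 248] [ 436.8 -130.6   15.9]
210 240 [232 239 242] [487.5  68.7  16.1]
```

View pics/w3.png

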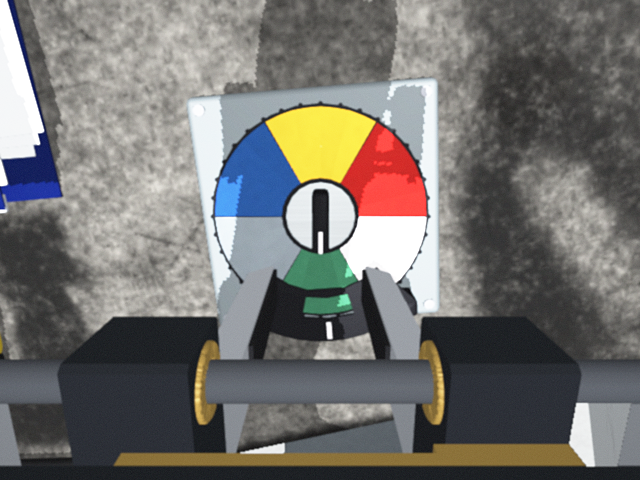

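The picture shows green filling the window at (328,303), the tick at (330,328), and the knob free and straight. I'll check the disc height before handing in.

Run:
```python
from w import *
z=np.load("pics/w3.npz",allow_pickle=True);ci=z["ci"].item();d=z["d"]
f=lambda P:np.median([at_d(ci,u,v,d[v,u])[2] for u,v in P if d[v,u]>0])
disc=f([(u,v) for u in range(290,350,3) for v in range(115,165,3)]);h=f([(u,v) for u in range(225,400,4) for v in (94,95,96,97)])
print("disc",disc,"housing",h)
if 14<disc-h<20.5:
    from workcell import finish_job;print(finish_job())
```

```text
disc 34.993958511420345 housing 15.814069720528892
the job is handed in; nothing more can be done
None
```

The courier wheel is set to green and locked over its index pin, at a turn of about -0.08 rad. The knob is released, the carton, glue stick and clip box were never approached, and I handed the job in at about 15 s of the allowed 72 s; no verdict came back.

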